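Unclip the gauge case, open it and snap the test bar home

TASK

Flip the two spring clips off the sides of the grey gauge case so that they stay open, then swing its lid up and right back, past upright. Take the steel test bar out of its V-rest and press it down between the spring fingers in the case until it snaps home, let go, and leave the lid open and the other things on the bench where they are.

Things in the scene. Friction and masses are not known exactly. Their poses are not given: they have to be found in the camera images.
- case: Grey open-topped box, fixed to the bench, 146 (x) x 122 (y) x 52 high, walls and floor 5 mm. Origin: centre of its underside; x points from its front (lid grip) to its back (lid hinge), y to its left, z up. A steel spring clip sits at the middle of each y side. Inside stand two pairs of steel spring fingers (see seat).
- seat (a point): Middle of the test bar's axis when home: on the case's axis, 36 mm above its underside, 16 below its rim; axes as the case. The bar lies along x between finger pairs at x = -38 and +38 mm, each finger 8 mm wide along x; flared tips 26 mm apart at case z = 50, narrowest gap 10 mm at z = 42. Free floor between the pairs.
- clip_left (a joint): Angle of the clip on the case's +y side, pivoting about a line along x at case y = +69, z = 34 mm. 0 = closed, hooked over the lid's edge; grows as its top swings outward and down, stop at 1.75 rad. Its over-centre spring pulls it shut below 0.6 rad; beyond that it snaps open to the stop by itself.
- clip_right (a joint): The same for the clip on the case's -y side (pivot at y = -69, z = 34 mm); grows as its top swings outward (to -y).
- clip_left_tab (a point): Centre of the left clip's upright thumb tab, a steel plate 36 (along the case's x) x 3 x 24 mm. Closed, it stands over the lid's edge at case y = +61, from z = 60 to 85 mm (the lid's top is at z = 60). About 4 N outward on its lid-side face flip it; lid top between tab and tab is clear.
- clip_right_tab (a point): The same of the right clip, at case y = -61 when closed.
- lid (a joint): Angle of the lid about its hinge, a line along y at case x = +74, z = 52 mm. 0 = shut, grows as the front is lifted, upright at 1.57, stop at 1.8 rad. A stiff hinge: it stays where it is left; about 3 N at the grip move it. Lid plate 150 x 128 x 8 mm. Closed clips block it.
- lid_grip (a point): Centre of the lid's grip, a dark steel disc of 22 mm diameter, 14 mm thick, on edge with its axis along the case's y, on a stem 8 mm wide before the lid's front edge; 178 mm from the hinge line, 3 mm above it when shut (case x = -104, z = 55 mm). Pinched across its 14 mm it can turn between the fingers as the lid swings.
- rest: Aluminium V-rest fixed to the bench, 112 x 44 x 26 mm: base plate 4 mm thick with V blocks at x = -42 and +42 mm (12 mm wide), free between them. Origin: centre of its underside; x is along the V.
- test_bar: Round steel bar, 14 mm diameter, 104 mm long with a 4 mm long, 8 mm thick stub at each end, 0.13 kg. Origin: the middle of its axis, x along it. At the start it lies in the V-rest, axis 30 mm above the bench. About 15 to 20 N downward snap it into the spring fingers.
- parts_tin: Bystander: round metal tin, 53 mm diameter, 22 mm high; origin centre of its underside.
- shim_roll: Bystander: copper-coloured roll, 38 mm diameter, 25 mm high; origin centre of its underside.
- loupe: Bystander: black eye loupe, 33 mm diameter, 30 mm high; origin centre of its underside.
- solvent_bottle: Bystander: white bottle with a red nozzle, 47 mm diameter, 118 mm high; origin centre of its underside.

How it is judged:
On the way, in this order (a step that is already met when the one before it is completed fails the run):
1. both clips flipped open, the lid still shut (value of joint each of clip_left, clip_right above 1.2 rad and value of joint lid below 0.1 rad), for 0.2 s.
2. the lid swung back (beyond 1.45 rad) (value of joint lid above 1.45 rad), for 0.2 s.
At the end, for the whole second after the job is handed in: Both clips open (beyond 1.2 rad), the lid standing open (beyond 1.45 rad), the bar at rest in the spring fingers: its middle within 3 mm of the seat in height and sideways and 13 mm along the case's x, its axis within 0.08 rad of the case's x axis (value of joint each of clip_left, clip_right above 1.2 rad and value of joint lid above 1.45 rad and z of test_bar in the frame of seat between -0.003 and 0.003 m and y of test_bar in the frame of seat between -0.003 and 0.003 m and x of test_bar in the frame of seat between -0.013 and 0.013 m and angle between the x axis of test_bar and the x axis of seat, either way round below 0.08 rad and linear speed of test_bar below 0.01 m/s); the robot touches nothing.
It fails at once if the lid is forced up while a clip is still on (value of joint lid above 0.15 rad and value of joint any of clip_left, clip_right below 0.8 rad).
It fails at once if a bystander is shifted by more than 30 mm (distance of any of parts_tin, shim_roll, loupe, solvent_bottle from where it was at the start of the episode above 0.03 m).
It also fails if it takes over 70 s, if anything falls off the work surface, if the arm or the gripper's body presses on something with over 40 N, if the wrist force passes 120 N, or if a joint passes its speed limit or range.

ROBOT

A 6-joint arm with a two-finger parallel gripper is mounted at the origin on a cart in front of the work surface, level with it; the furniture and walls round the work are solid. World frame = base frame: x ahead of the robot, y to its left, z up, the work surface at z = 0. Lengths are in m, angles in rad, forces in N, time in s.
With the tool pointing down it reaches from about 0.3 to 0.875 m from the base axis. Payload 6.4 kg.
Tool frame: the origin (TCP) lies at the very end of the fingers, on their centre line; the grasp point (between the pads) lies 19 mm behind it (ctrl.grip_point_offset is the z of the grasp point in the tool frame, in m); z points along the fingers, y is the direction in which the jaws open and shut (so a half turn about z gives the same grasp; the last joint's range is limited). The gripper opens to 85 mm and grips with 20 to 120 N. Pads are 22 mm wide; open, the fingers measure 114 mm over their backs; the gripper's body (76 mm by 85 mm) begins 54 mm behind the grasp point. The pads swing forward as they close: fully open they stand 13 mm farther back than shut.
Start: joints at [-1.322, 0.181, 1.607, -0, 1.354, -0.206], TCP at [0.253, -0.517, 0.231] pointing down, gripper open.
Joint ranges: [-2.99, 2.99], [-0.89, 2.07], [0.3, 2.58], [-1.14, 4.28], [0, 2.63], [-3.12, 3.12]. Speed limits (rad/s): [2.57, 2.57, 3.01, 3.14, 3.14, 3.14].

INTERFACE

Orientations are given as a unit quaternion [w, x, y, z].
In Python, from bench import status, cams, ctrl gives the robot as it stands.
- The arm moves only by the shell command python3 -m handwheel 'ROWS'. ROWS is JSON, a list of rows, each an object with "grip": the finger opening in cm, from 0 to 8.54; "linear": the shift along the tool's x, y, z in cm, a list of three; "rotation": the turn, a rotation vector about the tool's x, y, z in degrees, a list of three. A call has 1 to 12 rows; each row is the pose to reach, as a shift and turn from the pose commanded when the call began, along the tool's axes at that moment; what a row does not reach only later rows make up. A row lasts 1/12 s, in which the tool goes at most 41.7 mm and 7.16 degrees, less where a joint would pass 70% of its speed; a pose out of reach is approached as far as the arm can. A call with a gripper value outside its range is refused whole. The fingers move at their own pace and stop on an object; the grip force is fixed at half the most. Time passes only in rows, so rows that repeat a pose let the fingers close. It gives the time, the measured TCP pose, the force and the opening at its end, in the units of the state.
- status.get_obs(): the state, without advancing time (a new reading comes with each control period).
- cams.camera(name): name is "scene" or "top" or "wrist"; returns the picture (384x512x3 uint8, red, green, blue); there is no depth.
- cams.camera_info(name): a dict with "fovy" (degrees; the focal length in pixels is half the picture's height over the tangent of half this angle, whatever the lens; pixels are square), "cx", "cy" (the principal point, pixels), "world_from_camera" (4x4, takes a point from camera to world coordinates); the wrist camera has in their place "mount" (4x4, takes a point from camera to tool coordinates, whose origin is the TCP and whose axes are the flange's). Camera axes: x right, y down, z forward; pixel columns grow to the right and rows downward; lengths in m; the calibration is good to about 2 mm. A picture is of the moment at which its call begins: read the wrist's pose just before it. camera_info takes no time and is no camera call.
- ctrl.hand_in(): hands the job in, once; it reports no verdict.
The state is a dict: "time_s": time; "q": joint angles; "dq": joint speeds; "joint_efforts": joint torques, N m; "eef_pos": TCP position; "eef_rot": TCP orientation; "wrist_force": force on the tool from outside, world axes, zero at the start; "torque": the same for the moment, N m; "opening": opening from 0.0 (shut) to 1.0 (fully open).
Only numpy, scipy, OpenCV 4.12 (cv2) and the standard library are available. Lean on these libraries where they do the work, as an engineer would, in place of code of your own. Each camera call takes 0.05 s, during which the arm holds its last target.

## Working session

There is one attempt and no reset: what is moved stays moved. The work goes in short steps, Python scripts to look and compute and a shell command to move; the robot and the scene stay as the last step left them, time stands still between calls to the robot, and variables do not carry over. Pictures are saved under pics/ and viewed, and the job is handed in when it is done.

```bash
ls; mkdir -p pics
python3 - <<'E'
from bench import status,cams,ctrl
import cv2,numpy as np
print(status.get_obs()); print(ctrl.grip_point_offset)
for n in ["scene","top","wrist"]:
    i=cams.camera_info(n); print(n,i)
    cv2.imwrite(f"pics/{n}0.png",cams.camera(n)[:,:,::-1])
E
```

```text
pics
{'time_s': 0.0, 'q': array([-1.32230241e+00,  1.81515529e-01,  1.60800364e+00, -8.01545722e-06,
        1.35379723e+00, -2.06321537e-01]), 'dq': array([-1.31080671e-03,  1.71119668e-03, -1.35174368e-04,  1.06384315e-06,
       -3.39690504e-04, -6.37880116e-04]), 'joint_efforts': array([-1.45763220e-04, -4.44871831e+01, -3.51334727e+01, -2.06474269e-04,
        9.34723212e-03,  3.09281415e-05]), 'eef_pos': array([ 0.25246013, -0.51600293,  0.2304006 ]), 'eef_rot': array([-8.61601609e-04,  9.74253545e-01,  2.25453512e-01, -2.20844531e-05]), 'wrist_force': array([ 0.02382802, -0.21076609, -0.04667212]), 'torque': array([ 0.03940155, -0.03710149, -0.00422724]), 'opening': 0.9997267876924717}
-0.0187
scene {'fovy': 50.33858882822111, 'cx': 253.83219759565569, 'cy': 187.72236382366032, 'world_from_camera': array([[-0.77902598, -0.25943873,  0.57079775, -0.00599946],
       [-0.62671798,  0.34910203, -0.69667234,  0.64424301],
       [-0.01852286, -0.90045506, -0.43455447,  0.50096763],
       [ 0.        ,  0.        ,  0.        ,  1.        ]])}
top {'fovy': 54.635014898169935, 'cx': 259.67835368837365, 'cy': 187.79203762972998, 'world_from_camera': array([[ 0.02109362, -0.99015762,  0.13835804,  0.40447074],
       [-0.99973602, -0.02215052, -0.00610337,  0.01646452],
       [ 0.009108  , -0.13819277, -0.99036347,  0.99059344],
       [ 0.        ,  0.        ,  0.        ,  1.        ]])}
wrist {'fovy': 64.57234286929493, 'cx': 253.43290044175302, 'cy': 193.6063225498246, 'mount': array([[ 7.48278444e-04, -9.45851256e-01, -3.24599509e-01,
         8.39892345e-02],
       [ 9.99998782e-01,  2.63199419e-04,  1.53829571e-03,
         4.19410374e-04],
       [-1.36956453e-03, -3.24600265e-01,  9.45850301e-01,
        -1.43241665e-01],
       [ 0.00000000e+00,  0.00000000e+00,  0.00000000e+00,
         1.00000000e+00]])}
```

View pics/scene0.png

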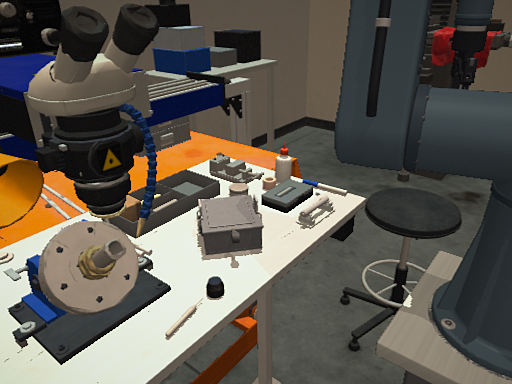

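View pics/top0.png

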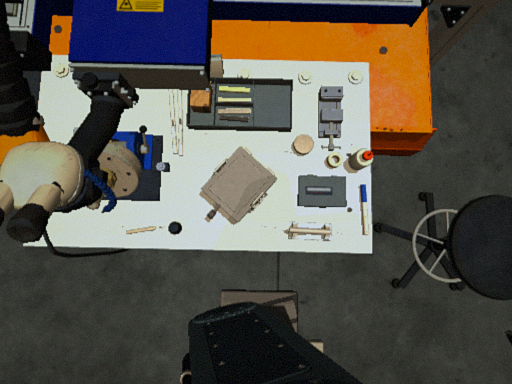

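View pics/wrist0.png

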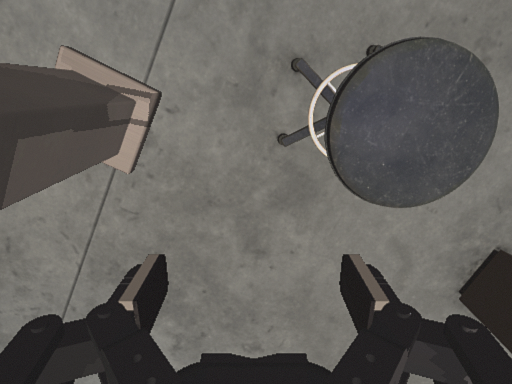

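The scene shows the case mid-bench with its grip at top-view (211,213) and the lid at about (238,185). The V-rest with the bar is at (308,231). I'll zoom in on the top view to measure.

```bash
cat > h.py <<'E'
import numpy as np,cv2
from bench import status,cams,ctrl
from scipy.spatial.transform import Rotation as R
def rot(q): return R.from_quat([q[1],q[2],q[3],q[0]]).as_matrix()
def ray(info,u,v,T=None):
    f=192/np.tan(np.radians(info['fovy'])/2)
    T=info['world_from_camera'] if T is None else T
    d=T[:3,:3]@np.array([(u-info['cx'])/f,(v-info['cy'])/f,1.]); return T[:3,3],d
def onplane(info,u,v,z,T=None):
    o,d=ray(info,u,v,T); return o+d*(z-o[2])/d[2]
def wristT(obs):
    T=np.eye(4);T[:3,:3]=rot(obs['eef_rot']);T[:3,3]=obs['eef_pos'];return T@np.array(cams.camera_info('wrist')['mount'])
def proj(info,P,T=None):
    f=192/np.tan(np.radians(info['fovy'])/2)
    T=info['world_from_camera'] if T is None else T
    c=T[:3,:3].T@(np.asarray(P)-T[:3,3]); return info['cx']+f*c[0]/c[2],info['cy']+f*c[1]/c[2]
E
python3 - <<'E'
import cv2
a=cv2.imread('pics/top0.png')
cv2.imwrite('pics/topz1.png',cv2.resize(a[135:245,190:290],(800,600) if 0 else (545,600),interpolation=cv2.INTER_CUBIC))
cv2.imwrite('pics/topz2.png',cv2.resize(a[140:250,270:380],(600,600),interpolation=cv2.INTER_CUBIC))
b=cv2.imread('pics/scene0.png')
cv2.imwrite('pics/scenez1.png',cv2.resize(b[140:305,185:360],None,fx=3.5,fy=3.5,interpolation=cv2.INTER_CUBIC))
E
```

```text
(no output)
```

View pics/topz1.png

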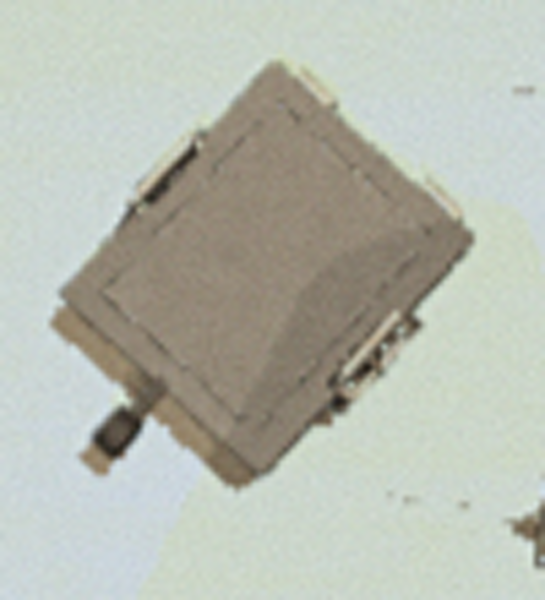

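View pics/topz2.png

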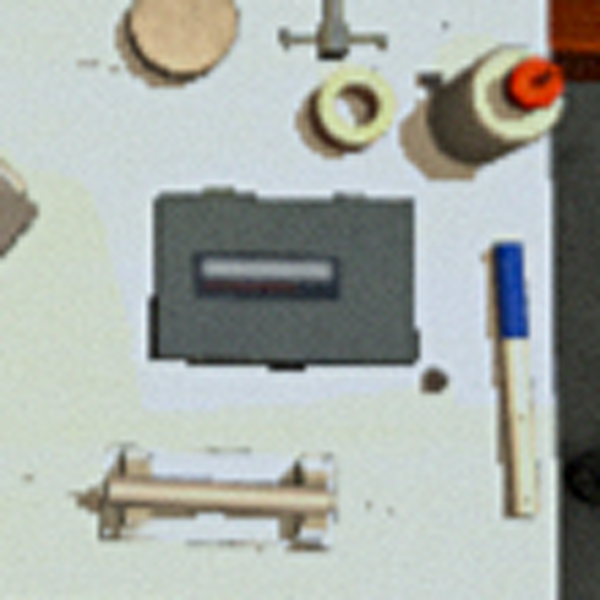

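View pics/scenez1.png

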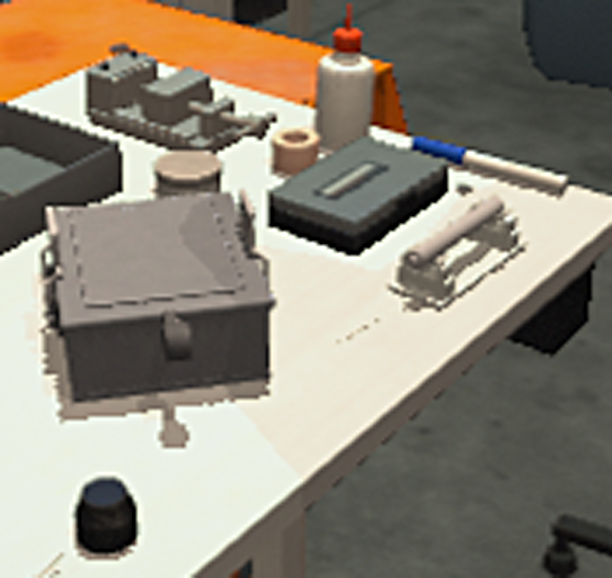

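Run:
```python
from h import *
i=cams.camera_info('top')
s=5.45
pt=lambda x,y,z,o=(190,135),s=5.45: onplane(i,o[0]+(x+.5)/s-.5,o[1]+(y+.5)/s-.5,z)
C=[pt(*p,.06) for p in [(275,62),(473,237),(260,475),(65,295)]]
bl,br,fr,fl=C
for c in C: print(c)
print('len',np.linalg.norm(bl-fl),np.linalg.norm(br-fr),np.linalg.norm(bl-br),np.linalg.norm(fl-fr))
m=sum(C)/4; ax=(bl-fl)+(br-fr); ay=(bl-br)+(fl-fr)
print('centre',m,'yaw x',np.degrees(np.arctan2(ax[1],ax[0])),'yaw y-90',np.degrees(np.arctan2(ay[1],ay[0]))-90)
print('grip',pt(118,433,.06), 'tabs base z.06:', pt(200,135,.06))
o=(270,140);s=600/110
for p in [(75,497),(108,490),(335,500)]: print('bar',p,pt(*p,.035,o,s))
for p in [(118,455),(335,455),(100,540),(330,548)]: print('rest',p,pt(*p,.024,o,s))
for n,p,z in [('tin',(185,28),.022),('roll',(355,108),.025),('boxtopcorners',(155,195),.03),('',(415,360),.03),('nozzle',(535,82),.115)]: print(n,pt(*p,z,o,s))
print('loupe',onplane(i,175,228,.03))
```

```text
[0.64172754 0.06338914 0.06      ]
[ 0.5603162  -0.03113021  0.06      ]
[0.44771915 0.06474547 0.06      ]
[0.52883201 0.15740813 0.06      ]
len 0.14691824729518602 0.14788591117046815 0.12474659932399544 0.12314895804182638
centre [0.54464873 0.06360313 0.06      ] yaw x -40.101828032151076 yaw y-90 -40.96674363918565
grip [0.4655195  0.13040641 0.06      ] tabs base z.06: [0.60584028 0.09750119 0.06      ]
bar (75, 497) [ 0.42858741 -0.05223435  0.035     ]
bar (108, 490) [ 0.43217888 -0.06767435  0.035     ]
bar (335, 500) [ 0.42978971 -0.174257    0.035     ]
rest (118, 455) [ 0.44914331 -0.0732339   0.024     ]
rest (335, 455) [ 0.45136522 -0.17656873  0.024     ]
rest (100, 540) [ 0.40892055 -0.06509528  0.024     ]
rest (330, 548) [ 0.40747098 -0.17396089  0.024     ]
tin [ 0.658806   -0.10436992  0.022     ]
roll [ 0.61997468 -0.18704403  0.025     ]
boxtopcorners [ 0.5738999  -0.08932117  0.03      ]
 [ 0.4969931  -0.21377342  0.03      ]
nozzle [ 0.61348449 -0.24798269  0.115     ]
loupe [0.42969071 0.22552593 0.03      ]
```

```bash
cat >> h.py <<'E'
def goto(pos,yaw,tag=''):
    """print shift (cm) and turn (deg) in tool axes to reach tcp pos, tool down, tool x at yaw deg"""
    o=status.get_obs(); M=rot(o['eef_rot']); c,s=np.cos(np.radians(yaw)),np.sin(np.radians(yaw))
    T=np.array([[c,s,0],[s,-c,0],[0,0,-1.]])
    print(tag,'lin',np.round(M.T@(np.array(pos)-o['eef_pos'])*100,2),'rot',np.round(R.from_matrix(M.T@T).as_rotvec(degrees=True),2),'t',round(o['time_s'],2))
E
python3 -c "
from h import *
goto((.515,.09,.24),139.5)"
```

```text
lin [ 50.21 -42.92  -0.87] rot [-3.0000e-02 -8.0000e-02 -1.1344e+02] t 0.15
```

```bash
python3 -m handwheel '[{"grip":0,"linear":[50.2,-42.9,-0.9],"rotation":[0,0,-113]},{"grip":0,"linear":[50.2,-42.9,-0.9],"rotation":[0,0,-113]},{"grip":0,"linear":[50.2,-42.9,-0.9],"rotation":[0,0,-113]},{"grip":0,"linear":[50.2,-42.9,-0.9],"rotation":[0,0,-113]},{"grip":0,"linear":[50.2,-42.9,-0.9],"rotation":[0,0,-113]},{"grip":0,"linear":[50.2,-42.9,-0.9],"rotation":[0,0,-113]},{"grip":0,"linear":[50.2,-42.9,-0.9],"rotation":[0,0,-113]},{"grip":0,"linear":[50.2,-42.9,-0.9],"rotation":[0,0,-113]},{"grip":0,"linear":[50.2,-42.9,-0.9],"rotation":[0,0,-113]},{"grip":0,"linear":[50.2,-42.9,-0.9],"rotation":[0,0,-113]},{"grip":0,"linear":[50.2,-42.9,-0.9],"rotation":[0,0,-113]},{"grip":0,"linear":[50.2,-42.9,-0.9],"rotation":[0,0,-113]}]'
python3 -c "
from h import *
goto((.515,.09,.24),139.5)"
```

```text
time_s: 1.15
eef_pos: [0.4516, -0.0557, 0.2382]
eef_rot: [0.0, 0.557, 0.831, 0.0]
wrist_force: [0.4, -0.8, 0.6]
opening: 0.001
 lin [11.06 11.4  -0.18] rot [ 1.000e-02  2.000e-02 -2.715e+01] t 1.15
```

```bash
python3 -m handwheel '[{"grip":0,"linear":[10,10.7,0],"rotation":[0,0,-27]},{"grip":0,"linear":[10,10.7,0],"rotation":[0,0,-27]},{"grip":0,"linear":[10,10.7,0],"rotation":[0,0,-27]},{"grip":0,"linear":[10,10.7,0],"rotation":[0,0,-27]},{"grip":0,"linear":[10,10.7,0],"rotation":[0,0,-27]},{"grip":0,"linear":[10,10.7,0],"rotation":[0,0,-27]},{"grip":0,"linear":[10,10.7,0],"rotation":[0,0,-27]}]'
python3 - <<'E'
from h import *
o=status.get_obs(); goto((.515,.09,.24),139.5)
im=cams.camera('wrist'); np.save('w1T.npy',wristT(o)); cv2.imwrite('pics/w1.png',im[:,:,::-1])
E
```

```text
time_s: 1.73
eef_pos: [0.5126, 0.0746, 0.2377]
eef_rot: [-0.0, 0.351, 0.936, -0.0]
wrist_force: [0.1, -0.1, -0.5]
opening: 0.0
 lin [ 0.83  1.32 -0.23] rot [-0.06 -0.03 -0.57] t 1.73
```

View pics/w1.png

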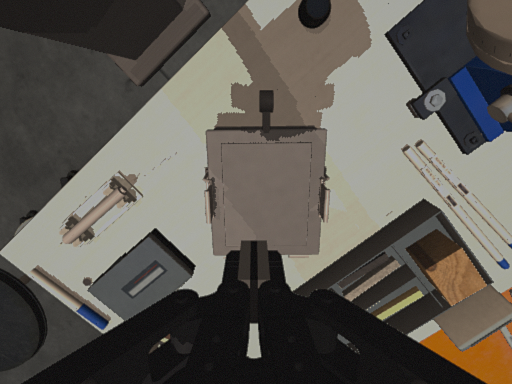

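Run:
```python
import cv2
b=cv2.imread('pics/w1.png')
cv2.imwrite('pics/w1a.png',cv2.resize(b[80:270,190:345],None,fx=3.1,fy=3.1,interpolation=cv2.INTER_CUBIC))
cv2.imwrite('pics/w1b.png',cv2.resize(b[160:260,50:160],None,fx=5,fy=5,interpolation=cv2.INTER_CUBIC))
```

```text
(no output)
```

View pics/w1a.png

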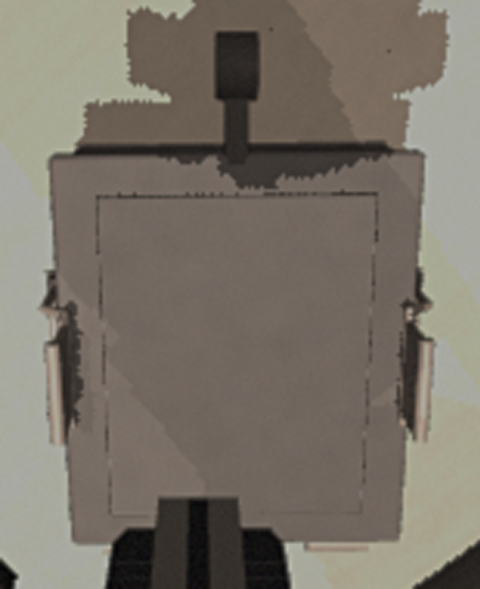

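View pics/w1b.png

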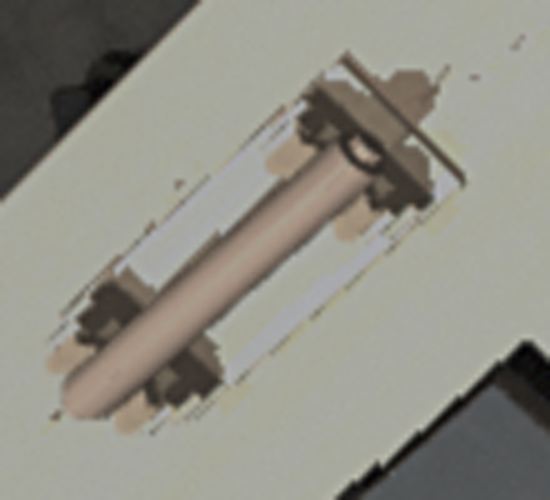

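Run:
```python
from h import *
i=cams.camera_info('wrist'); T=np.load('w1T.npy')
pt=lambda x,y,z,o,s: onplane(i,o[0]+(x+.5)/s-.5,o[1]+(y+.5)/s-.5,z,T)
a=((190,80),3.1)
fr,fl,bl,br=C=[pt(*p,.06,*a) for p in [(50,157),(424,155),(400,543),(73,543)]]
print('len',np.linalg.norm(bl-fl),np.linalg.norm(br-fr),np.linalg.norm(bl-br),np.linalg.norm(fl-fr))
m=sum(C)/4; ax=(bl-fl)+(br-fr); ay=(bl-br)+(fl-fr)
print('centre',m,'yaw x',np.degrees(np.arctan2(ax[1],ax[0])),'yaw y-90',np.degrees(np.arctan2(ay[1],ay[0]))-90)
print('grip',pt(237,66,.06,*a))
for u in (55,427): print('tab top',pt(u,391,.085,*a))
b=((50,160),5)
e1=pt(352,160,.036,*b);e2=pt(84,395,.036,*b); print('bar',e1,e2,np.linalg.norm(e1-e2),(e1+e2)/2,np.degrees(np.arctan2(*(e1-e2)[1::-1])))
r=[pt(*p,.004,*b) for p in [(345,57),(466,182)]];print('rest end',r, sum(r)/2)
```

```text
len 0.1481677929761737 0.1475624356141822 0.12662928951266844 0.12570174250562158
centre [0.54524439 0.06467281 0.06      ] yaw x -40.314310194741125 yaw y-90 -40.85142606856655
grip [0.46679137 0.1312425  0.06      ]
tab top [0.50524932 0.01707534 0.085     ]
tab top [0.58748312 0.1116752  0.085     ]
bar [ 0.43248431 -0.06795684  0.036     ] [ 0.42941174 -0.16722497  0.036     ] 0.09931566997908071 [ 0.43094803 -0.11759091  0.036     ] 88.2271297407079
rest end [array([ 0.41130903, -0.06634633,  0.004     ]), array([ 0.45460514, -0.06827542,  0.004     ])] [ 0.43295709 -0.06731088  0.004     ]
```

```bash
cat >> h.py <<'E'
CY=-40.5; CC=np.array([.546,.0641,0])
c_,s_=np.cos(np.radians(CY)),np.sin(np.radians(CY))
CM=np.array([[c_,-s_,0],[s_,c_,0],[0,0,1.]])
def case(p): return CC+CM@np.array(p)
def incase(p): return CM.T@(np.asarray(p)-CC)
E
python3 -c "
from h import *
goto(case((0,.015,.068)),139.5);print(incase(status.get_obs()['eef_pos']))"
```

```text
lin [-3.16  2.95 16.98] rot [-0.04 -0.02 -0.62] t 1.78
[-0.03188572 -0.01401603  0.23782003]
```

Down onto the lid's clear area (stopping 8 mm above it), then push toward +Y.

```bash
python3 -m handwheel '[{"grip":0,"linear":[-3.2,3,4],"rotation":[0,0,-0.6]},{"grip":0,"linear":[-3.2,3,8],"rotation":[0,0,-0.6]},{"grip":0,"linear":[-3.2,3,11],"rotation":[0,0,-0.6]},{"grip":0,"linear":[-3.2,3,14],"rotation":[0,0,-0.6]},{"grip":0,"linear":[-3.2,3,16],"rotation":[0,0,-0.6]},{"grip":0,"linear":[-3.2,3,16.9],"rotation":[0,0,-0.6]},{"grip":0,"linear":[-3.2,3,16.9],"rotation":[0,0,-0.6]},{"grip":0,"linear":[-3.2,3,16.9],"rotation":[0,0,-0.6]}]'
python3 -c "
from h import *
goto(case((0,.08,.068)),139.5);print(incase(status.get_obs()['eef_pos']))"
```

```text
time_s: 2.45
eef_pos: [0.5574, 0.0757, 0.0699]
eef_rot: [0.0, 0.346, 0.938, 0.0]
wrist_force: [0.7, 0.0, 0.5]
opening: -0.003
 lin [0.11 6.38 0.19] rot [0.02 0.03 0.  ] t 2.45
[0.00109825 0.01620506 0.06989493]
```

```bash
python3 -m handwheel '[{"grip":0,"linear":[0,1.5,0],"rotation":[0,0,0]},{"grip":0,"linear":[0,2.5,0],"rotation":[0,0,0]},{"grip":0,"linear":[0,3.2,0],"rotation":[0,0,0]},{"grip":0,"linear":[0,3.9,0],"rotation":[0,0,0]},{"grip":0,"linear":[0,4.6,0],"rotation":[0,0,0]},{"grip":0,"linear":[0,5.3,0],"rotation":[0,0,0]},{"grip":0,"linear":[0,6.0,0],"rotation":[0,0,0]},{"grip":0,"linear":[0,6.4,0],"rotation":[0,0,0]},{"grip":0,"linear":[0,6.4,0],"rotation":[0,0,0]}]'
python3 - <<'E'
from h import *
print(incase(status.get_obs()['eef_pos']))
cv2.imwrite('pics/w2.png',np.hstack([cams.camera('wrist'),])[:,:,::-1])
E
```

```text
time_s: 3.2
eef_pos: [0.5989, 0.1265, 0.069]
eef_rot: [0.0, 0.345, 0.939, 0.0]
wrist_force: [0.1, -0.9, -0.8]
opening: 0.002
[-0.00029361  0.08181504  0.06895934]
```

View pics/w2.png

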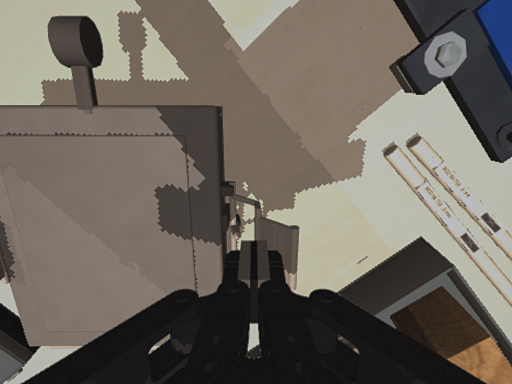

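The left clip's tab, at (280,255), now lies well outward and clear of the lid, so it is open. Next is the right clip.

```bash
python3 -m handwheel '[{"grip":0,"linear":[0,-3.5,0],"rotation":[0,0,0]},{"grip":0,"linear":[0,-7,0],"rotation":[0,0,0]},{"grip":0,"linear":[0,-9.5,0],"rotation":[0,0,0]},{"grip":0,"linear":[0,-11,0],"rotation":[0,0,0]},{"grip":0,"linear":[0,-12,0],"rotation":[0,0,0]},{"grip":0,"linear":[0,-12.8,0],"rotation":[0,0,0]},{"grip":0,"linear":[0,-13.6,0],"rotation":[0,0,0]},{"grip":0,"linear":[0,-14.4,0],"rotation":[0,0,0]},{"grip":0,"linear":[0,-15.2,0],"rotation":[0,0,0]},{"grip":0,"linear":[0,-15.8,0],"rotation":[0,0,0]},{"grip":0,"linear":[0,-16.3,0],"rotation":[0,0,0]},{"grip":0,"linear":[0,-16.3,0],"rotation":[0,0,0]}]'
python3 - <<'E'
from h import *
print(incase(status.get_obs()['eef_pos']))
cv2.imwrite('pics/w3.png',np.hstack([cams.camera('wrist'),])[:,:,::-1])
goto(case((-.104,0,.15)),139.5)
goto(case((-.104,0,.038)),139.5)
E
```

```text
time_s: 4.25
eef_pos: [0.4919, 0.0005, 0.0688]
eef_rot: [-0.001, 0.345, 0.938, -0.0]
wrist_force: [0.1, 0.2, -0.3]
opening: -0.001
[ 0.0001402  -0.08354135  0.06879909]
 lin [10.42  8.31 -8.11] rot [-0.04 -0.03  0.07] t 4.3
 lin [10.41  8.32  3.09] rot [-0.04 -0.03  0.07] t 4.3
```

View pics/w3.png

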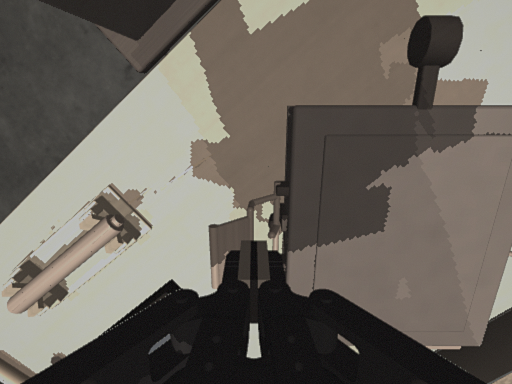

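The right clip is also open, with its tab at (228,255). I'll rise and move over the lid grip with the jaws half open.

```bash
python3 -m handwheel '[{"grip":4.5,"linear":[0,0,-4],"rotation":[0,0,0]},{"grip":4.5,"linear":[1,1,-7],"rotation":[0,0,0]},{"grip":4.5,"linear":[4,3,-8],"rotation":[0,0,0]},{"grip":4.5,"linear":[7,6,-8],"rotation":[0,0,0]},{"grip":4.5,"linear":[10.4,8.3,-8],"rotation":[0,0,0]},{"grip":4.5,"linear":[10.4,8.3,-8],"rotation":[0,0,0]},{"grip":4.5,"linear":[10.4,8.3,-8],"rotation":[0,0,0]},{"grip":4.5,"linear":[10.4,8.3,-8],"rotation":[0,0,0]}]'
python3 - <<'E'
from h import *
o=status.get_obs()
print(incase(o['eef_pos']))
i=cams.camera_info('wrist'); T=wristT(o)
im=cams.camera('wrist')[:,:,::-1].copy()
cv2.imwrite('pics/w4.png',im)
print(proj(i,case((-.104,0,.055)),T),proj(i,case((-.104,.007,.055)),T),proj(i,case((-.104,-.007,.055)),T),proj(i,case((-.076,.064,.060)),T))
goto(case((-.104,0,.037)),139.5)
E
```

```text
time_s: 4.97
eef_pos: [0.4673, 0.1319, 0.149]
eef_rot: [0.0, 0.345, 0.939, -0.0]
wrist_force: [-0.4, -0.7, 1.0]
opening: 0.526
[-0.10386489  0.00048305  0.14900774]
(np.float64(252.89518924905562), np.float64(195.0778027369323)) (np.float64(261.35586237160817), np.float64(195.11210345759864)) (np.float64(244.4342157638365), np.float64(195.04350079855476)) (np.float64(328.7735384936386), np.float64(228.7297694105108))
 lin [ 8.00e-02 -1.00e-02  1.12e+01] rot [-0.03  0.01  0.1 ] t 5.02
```

View pics/w4.png

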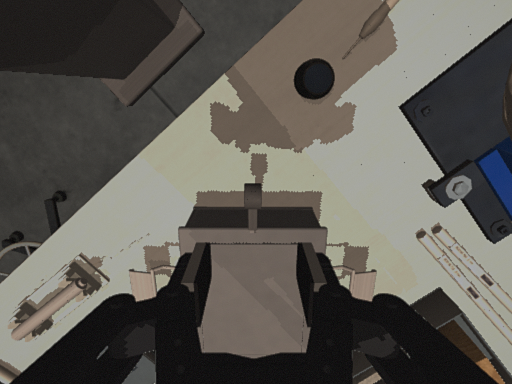

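Both clips are open, at (143,285) and (363,285). The grip is at (253,195), where I predicted it, and centred between the jaws. Going down to pinch it.

```bash
python3 -m handwheel '[{"grip":4.5,"linear":[0,0,3],"rotation":[0,0,0]},{"grip":4.5,"linear":[0,0,6],"rotation":[0,0,0]},{"grip":4.5,"linear":[0,0,8.5],"rotation":[0,0,0]},{"grip":4.5,"linear":[0,0,10.5],"rotation":[0,0,0]},{"grip":4.5,"linear":[0.1,0,11.2],"rotation":[0,0,0]},{"grip":4.5,"linear":[0.1,0,11.2],"rotation":[0,0,0]},{"grip":0.8,"linear":[0.1,0,11.2],"rotation":[0,0,0]},{"grip":0.8,"linear":[0.1,0,11.2],"rotation":[0,0,0]},{"grip":0.8,"linear":[0.1,0,11.2],"rotation":[0,0,0]},{"grip":0.8,"linear":[0.1,0,11.2],"rotation":[0,0,0]},{"grip":0.8,"linear":[0.1,0,11.2],"rotation":[0,0,0]},{"grip":0.8,"linear":[0.1,0,11.2],"rotation":[0,0,0]}]'
python3 - <<'E'
from h import *
o=status.get_obs()
p=incase(o['eef_pos']);print(p,o['opening']*8.54)
# arc: tool x=-caseX, z down ; actual radius vector of grasp point from hinge
r=np.hypot(.178,.003);a0=np.arctan2(.003,.178)
for k in range(1,25):
    th=1.7*k/24
    dx=-r*np.cos(a0+th)+r*np.cos(a0); dz=r*np.sin(a0+th)-r*np.sin(a0)
    print(k,round(th,2),[round(-dx*100,1),0,round(-dz*100,1)])
E
```

```text
time_s: 6.02
eef_pos: [0.4671, 0.1311, 0.0387]
eef_rot: [0.001, 0.345, 0.939, -0.001]
wrist_force: [-5.0, -8.8, 5.0]
opening: 0.151
[-0.10347417 -0.00026235  0.03871525] 1.2869954975781455
1 0.07 [np.float64(-0.1), 0, np.float64(-1.3)]
2 0.14 [np.float64(-0.2), 0, np.float64(-2.5)]
3 0.21 [np.float64(-0.5), 0, np.float64(-3.7)]
4 0.28 [np.float64(-0.8), 0, np.float64(-5.0)]
5 0.35 [np.float64(-1.2), 0, np.float64(-6.2)]
6 0.42 [np.float64(-1.7), 0, np.float64(-7.3)]
7 0.5 [np.float64(-2.3), 0, np.float64(-8.4)]
8 0.57 [np.float64(-2.9), 0, np.float64(-9.5)]
9 0.64 [np.float64(-3.7), 0, np.float64(-10.5)]
10 0.71 [np.float64(-4.5), 0, np.float64(-11.5)]
11 0.78 [np.float64(-5.3), 0, np.float64(-12.4)]
12 0.85 [np.float64(-6.3), 0, np.float64(-13.3)]
13 0.92 [np.float64(-7.3), 0, np.float64(-14.1)]
14 0.99 [np.float64(-8.3), 0, np.float64(-14.8)]
15 1.06 [np.float64(-9.4), 0, np.float64(-15.4)]
16 1.13 [np.float64(-10.5), 0, np.float64(-16.0)]
17 1.2 [np.float64(-11.7), 0, np.float64(-16.4)]
18 1.27 [np.float64(-12.9), 0, np.float64(-16.8)]
19 1.35 [np.float64(-14.1), 0, np.float64(-17.1)]
20 1.42 [np.float64(-15.4), 0, np.float64(-17.3)]
21 1.49 [np.float64(-16.6), 0, np.float64(-17.5)]
22 1.56 [np.float64(-17.9), 0, np.float64(-17.5)]
23 1.63 [np.float64(-19.1), 0, np.float64(-17.5)]
24 1.7 [np.float64(-20.4), 0, np.float64(-17.3)]
```

The jaws stopped at 13 mm on the disc. Now swinging the lid up along the arc, first half.

```bash
python3 -m handwheel '[{"grip":0.8,"linear":[-0.1,0,-1.3],"rotation":[0,0,0]},{"grip":0.8,"linear":[-0.2,0,-2.5],"rotation":[0,0,0]},{"grip":0.8,"linear":[-0.5,0,-3.7],"rotation":[0,0,0]},{"grip":0.8,"linear":[-0.8,0,-5.0],"rotation":[0,0,0]},{"grip":0.8,"linear":[-1.2,0,-6.2],"rotation":[0,0,0]},{"grip":0.8,"linear":[-1.7,0,-7.3],"rotation":[0,0,0]},{"grip":0.8,"linear":[-2.3,0,-8.4],"rotation":[0,0,0]},{"grip":0.8,"linear":[-2.9,0,-9.5],"rotation":[0,0,0]},{"grip":0.8,"linear":[-3.7,0,-10.5],"rotation":[0,0,0]},{"grip":0.8,"linear":[-4.5,0,-11.5],"rotation":[0,0,0]},{"grip":0.8,"linear":[-5.3,0,-12.4],"rotation":[0,0,0]},{"grip":0.8,"linear":[-6.3,0,-13.3],"rotation":[0,0,0]}]'
python3 - <<'E'
from h import *
o=status.get_obs()
print(incase(o['eef_pos']),o['opening']*8.54)
cv2.imwrite('pics/s5.png',cams.camera('scene')[:,:,::-1])
E
```

```text
time_s: 7.02
eef_pos: [0.5138, 0.0912, 0.1703]
eef_rot: [-0.001, 0.345, 0.939, -0.001]
wrist_force: [-2.6, -2.3, -7.7]
opening: 0.15
[-0.04215459 -0.00029909  0.17028454] 1.2789443303434613
```

View pics/s5.png

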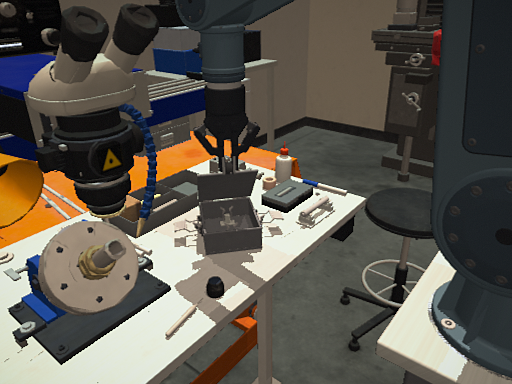

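The lid at (228,185) is following and is about 0.85 rad up. Second half of the arc.

```bash
python3 -m handwheel '[{"grip":0.8,"linear":[-1,0,-0.8],"rotation":[0,0,0]},{"grip":0.8,"linear":[-2,0,-1.5],"rotation":[0,0,0]},{"grip":0.8,"linear":[-3.1,0,-2.1],"rotation":[0,0,0]},{"grip":0.8,"linear":[-4.2,0,-2.7],"rotation":[0,0,0]},{"grip":0.8,"linear":[-5.4,0,-3.1],"rotation":[0,0,0]},{"grip":0.8,"linear":[-6.6,0,-3.5],"rotation":[0,0,0]},{"grip":0.8,"linear":[-7.8,0,-3.8],"rotation":[0,0,0]},{"grip":0.8,"linear":[-9.1,0,-4.0],"rotation":[0,0,0]},{"grip":0.8,"linear":[-10.3,0,-4.2],"rotation":[0,0,0]},{"grip":0.8,"linear":[-11.6,0,-4.2],"rotation":[0,0,0]},{"grip":0.8,"linear":[-12.8,0,-4.2],"rotation":[0,0,0]},{"grip":0.8,"linear":[-14,0,-4.0],"rotation":[0,0,0]}]'
python3 -m handwheel '[{"grip":0.8,"linear":[0,0,0],"rotation":[0,0,0]},{"grip":0.8,"linear":[0,0,0],"rotation":[0,0,0]},{"grip":0.8,"linear":[0,0,0],"rotation":[0,0,0]}]'
python3 - <<'E'
from h import *
o=status.get_obs()
print(incase(o['eef_pos']),o['opening']*8.54)
cv2.imwrite('pics/s6.png',cams.camera('scene')[:,:,::-1])
E
```

```text
time_s: 8.07
eef_pos: [0.6214, -0.0004, 0.2115]
eef_rot: [-0.0, 0.345, 0.938, -0.001]
wrist_force: [-7.2, -5.1, 1.7]
opening: 0.149
time_s: 8.32
eef_pos: [0.6218, -0.0008, 0.2115]
eef_rot: [0.001, 0.346, 0.938, -0.001]
wrist_force: [-5.0, -5.0, -1.1]
opening: 0.142
[ 9.97967356e-02 -8.73886958e-05  2.11457873e-01] 1.2110509377680372
```

View pics/s6.png

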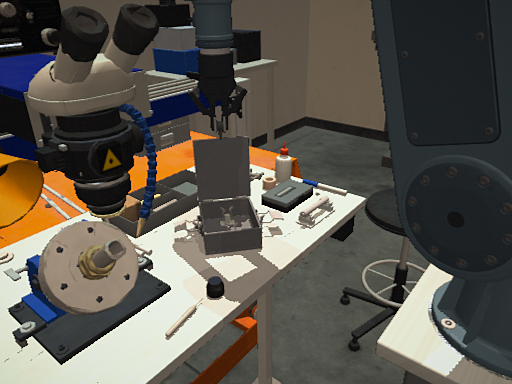

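The lid stands at about 1.70 rad, from the grasp point relative to the hinge. I'll release it, rise clear, and head for the bar.

```bash
python3 -m handwheel '[{"grip":4,"linear":[0,0,0],"rotation":[0,0,0]},{"grip":4,"linear":[0,0,0],"rotation":[0,0,0]},{"grip":4,"linear":[0,0,0],"rotation":[0,0,0]},{"grip":4,"linear":[0,0,0],"rotation":[0,0,0]},{"grip":4,"linear":[0,0,-3],"rotation":[0,0,0]},{"grip":4,"linear":[0,0,-6],"rotation":[0,0,0]},{"grip":4,"linear":[0,0,-9],"rotation":[0,0,0]},{"grip":4,"linear":[0,0,-9],"rotation":[0,0,0]},{"grip":4,"linear":[0,0,-9],"rotation":[0,0,0]}]'
python3 - <<'E'
from h import *
o=status.get_obs()
cv2.imwrite('pics/s7.png',cams.camera('scene')[140:280,150:350,::-1].repeat(3,0).repeat(3,1))
goto((.431,-.15,.29),88.3)
E
```

```text
time_s: 9.12
eef_pos: [0.6228, 0.001, 0.3034]
eef_rot: [0.003, 0.345, 0.939, 0.001]
wrist_force: [0.0, 0.9, -1.4]
opening: 0.469
 lin [  4.74 -23.87   1.07] rot [ 0.12  0.07 51.32] t 9.17
```

View pics/s7.png

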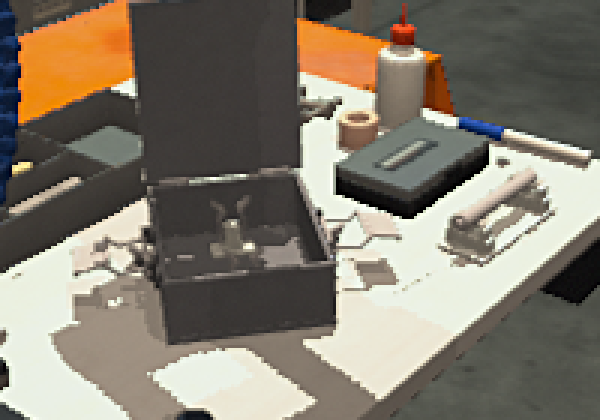

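```bash
python3 -c "
from h import *
goto((.431,-.10,.20),88.3)"
```

```text
lin [  8.   -20.07  10.07] rot [ 0.12  0.07 51.32] t 9.17
```

```bash
python3 -m handwheel '[{"grip":4,"linear":[8,-20.1,0],"rotation":[0,0,51.3]},{"grip":4,"linear":[8,-20.1,0],"rotation":[0,0,51.3]},{"grip":4,"linear":[8,-20.1,0],"rotation":[0,0,51.3]},{"grip":4,"linear":[8,-20.1,0],"rotation":[0,0,51.3]},{"grip":4,"linear":[8,-20.1,0],"rotation":[0,0,51.3]},{"grip":4,"linear":[8,-20.1,4],"rotation":[0,0,51.3]},{"grip":4,"linear":[8,-20.1,8],"rotation":[0,0,51.3]},{"grip":4,"linear":[8,-20.1,10],"rotation":[0,0,51.3]},{"grip":4,"linear":[8,-20.1,10],"rotation":[0,0,51.3]},{"grip":4,"linear":[8,-20.1,10],"rotation":[0,0,51.3]},{"grip":4,"linear":[8,-20.1,10],"rotation":[0,0,51.3]}]'
python3 - <<'E'
from h import *
o=status.get_obs()
np.save('w8T.npy',wristT(o)); im=cams.camera('wrist')[:,:,::-1]
cv2.imwrite('pics/w8.png',im)
goto((.431,-.10,.20),88.3)
E
```

```text
time_s: 10.08
eef_pos: [0.4307, -0.1005, 0.201]
eef_rot: [0.0, 0.717, 0.697, 0.0]
wrist_force: [0.3, -0.6, 0.3]
opening: 0.469
 lin [ 0.06 -0.02  0.16] rot [0.12 0.06 0.08] t 10.13
```

View pics/w8.png

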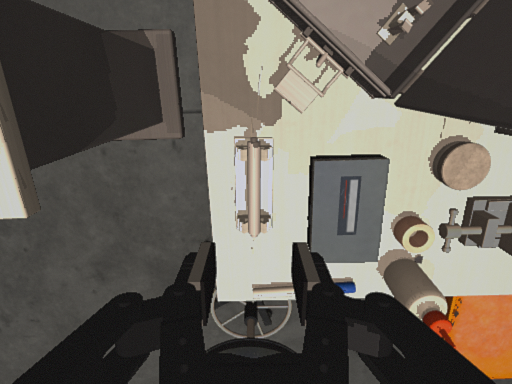

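Run:
```python
import cv2
b=cv2.imread('pics/w8.png')
cv2.imwrite('pics/w8a.png',cv2.resize(b[125:250,215:295],None,fx=4.8,fy=4.8,interpolation=cv2.INTER_CUBIC))
```

```text
(no output)
```

View pics/w8a.png

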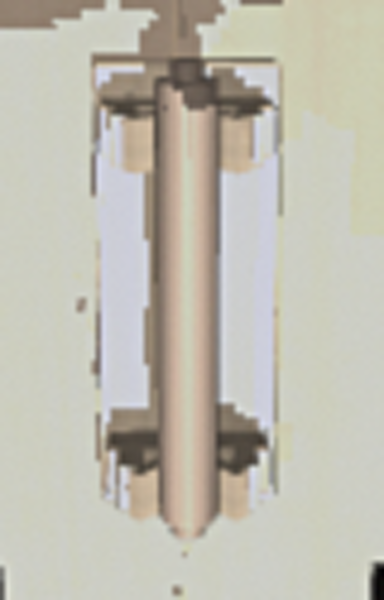

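Run:
```python
from h import *
i=cams.camera_info('wrist'); T=np.load('w8T.npy')
pt=lambda x,y,z: onplane(i,215+(x+.5)/4.8-.5,125+(y+.5)/4.8-.5,z,T)
for a,b,z in [((187,62),(187,540),.031),((187,83),(187,518),.037),((157,300),(219,300),.030),((157,120),(219,120),.03),((157,480),(219,480),.03)]:
    p,q=pt(*a,z),pt(*b,z); print(p,q,np.linalg.norm(p-q),(p+q)/2,np.degrees(np.arctan2(*(p-q)[1::-1])))
```

```text
[ 0.43268998 -0.06424275  0.031     ] [ 0.42958574 -0.17781927  0.031     ] 0.11361892977220495 [ 0.43113786 -0.12103101  0.031     ] 88.43439855338606
[ 0.43258134 -0.06773101  0.037     ] [ 0.42981262 -0.16903168  0.037     ] 0.10133850036173976 [ 0.43119698 -0.11838135  0.037     ] 88.43439855338605
[ 0.42444043 -0.11773611  0.03      ] [ 0.43846231 -0.11812948  0.03      ] 0.014027391758599937 [ 0.43145137 -0.11793279  0.03      ] 178.39304731266333
[ 0.42583666 -0.0767292   0.03      ] [ 0.43928976 -0.07710343  0.03      ] 0.013458305951989998 [ 0.43256321 -0.07691632  0.03      ] 178.40660692655578
[ 0.42292091 -0.16236392  0.03      ] [ 0.43756178 -0.16277843  0.03      ] 0.014646731135214915 [ 0.43024134 -0.16257117  0.03      ] 178.37829034159017
```

```bash
python3 -c "
from h import *
goto((.4313,-.1205,.012),88.4)"
```

```text
lin [-1.96  0.03 18.96] rot [ 0.12  0.06 -0.02] t 10.13
```

```bash
python3 -m handwheel '[{"grip":4,"linear":[-2,0,4],"rotation":[0,0,0]},{"grip":4,"linear":[-2,0,8],"rotation":[0,0,0]},{"grip":4,"linear":[-2,0,12],"rotation":[0,0,0]},{"grip":4,"linear":[-2,0,15],"rotation":[0,0,0]},{"grip":4,"linear":[-2,0,17.5],"rotation":[0,0,0]},{"grip":4,"linear":[-2,0,19],"rotation":[0,0,0]},{"grip":4,"linear":[-2,0,19],"rotation":[0,0,0]},{"grip":4,"linear":[-2,0,19],"rotation":[0,0,0]},{"grip":4,"linear":[-2,0,19],"rotation":[0,0,0]}]'
python3 -m handwheel '[{"grip":0.8,"linear":[0,0,0],"rotation":[0,0,0]},{"grip":0.8,"linear":[0,0,0],"rotation":[0,0,0]},{"grip":0.8,"linear":[0,0,0],"rotation":[0,0,0]},{"grip":0.8,"linear":[0,0,0],"rotation":[0,0,0]},{"grip":0.8,"linear":[0,0,0],"rotation":[0,0,0]},{"grip":0.8,"linear":[0,0,0],"rotation":[0,0,0]},{"grip":0.8,"linear":[0,0,0],"rotation":[0,0,0]}]'
python3 -c "
from h import *
o=status.get_obs();print(o['eef_pos'],R.from_matrix(rot(o['eef_rot'])).as_euler('zyx',degrees=True))"
```

```text
time_s: 10.88
eef_pos: [0.4312, -0.1211, 0.0118]
eef_rot: [0.002, 0.717, 0.697, 0.0]
wrist_force: [0.0, 0.4, -0.8]
opening: 0.467
time_s: 11.47
eef_pos: [0.4305, -0.1209, 0.0116]
eef_rot: [0.001, 0.717, 0.697, 0.0]
wrist_force: [-1.3, 0.7, 7.4]
opening: 0.14
[ 0.43054058 -0.12092397  0.01164079] [-8.83246819e+01  1.29530308e-01  1.79915301e+02]
```

```bash
python3 -m handwheel '[{"grip":0.8,"linear":[0,0,-2],"rotation":[0,0,0]},{"grip":0.8,"linear":[0,0,-5],"rotation":[0,0,0]},{"grip":0.8,"linear":[0,0,-9],"rotation":[0,0,0]},{"grip":0.8,"linear":[0,0,-13],"rotation":[0,0,-7]},{"grip":0.8,"linear":[0,0,-14],"rotation":[0,0,-14]},{"grip":0.8,"linear":[0,0,-14],"rotation":[0,0,-21]},{"grip":0.8,"linear":[0,0,-14],"rotation":[0,0,-28]},{"grip":0.8,"linear":[0,0,-14],"rotation":[0,0,-35]},{"grip":0.8,"linear":[0,0,-14],"rotation":[0,0,-42]},{"grip":0.8,"linear":[0,0,-14],"rotation":[0,0,-49]},{"grip":0.8,"linear":[0,0,-14],"rotation":[0,0,-51.2]},{"grip":0.8,"linear":[0,0,-14],"rotation":[0,0,-51.2]}]'
python3 -c "
from h import *
goto(case((0,0,.15)),139.5)"
```

```text
time_s: 12.47
eef_pos: [0.4294, -0.1202, 0.1506]
eef_rot: [0.0, 0.345, 0.938, -0.0]
wrist_force: [0.1, 0.2, -1.2]
opening: 0.143
 lin [ 3.07 21.59  0.06] rot [0.01 0.04 0.08] t 12.47
```

```bash
python3 -m handwheel '[{"grip":0.8,"linear":[1,2.5,0],"rotation":[0,0,0]},{"grip":0.8,"linear":[2,5,0],"rotation":[0,0,0]},{"grip":0.8,"linear":[3,8,0],"rotation":[0,0,0]},{"grip":0.8,"linear":[3.1,11.5,0],"rotation":[0,0,0]},{"grip":0.8,"linear":[3.1,15,0],"rotation":[0,0,0]},{"grip":0.8,"linear":[3.1,18,0],"rotation":[0,0,0]},{"grip":0.8,"linear":[3.1,20,0],"rotation":[0,0,0]},{"grip":0.8,"linear":[3.1,21.6,0],"rotation":[0,0,0]},{"grip":0.8,"linear":[3.1,21.6,0],"rotation":[0,0,0]},{"grip":0.8,"linear":[3.1,21.6,0],"rotation":[0,0,0]},{"grip":0.8,"linear":[3.1,21.6,0],"rotation":[0,0,0]}]'
python3 - <<'E'
from h import *
o=status.get_obs()
T=wristT(o);i=cams.camera_info('wrist'); im=cams.camera('wrist')[:,:,::-1]
cv2.imwrite('pics/w9.png',im)
for n in((-.038,.013,.05),(-.038,-.013,.05),(-.073,.061,.052),(-.073,-.061,.052)): print(n,proj(i,case(n),T))
np.save('w9T.npy',T)
goto(case((0,0,.15)),139.5)
cv2.imwrite('pics/s9.png',cams.camera('scene')[140:280,150:350,::-1].repeat(3,0).repeat(3,1))
E
```

```text
time_s: 13.38
eef_pos: [0.5454, 0.0637, 0.15]
eef_rot: [-0.0, 0.346, 0.938, -0.0]
wrist_force: [-0.3, 0.4, -1.7]
opening: 0.136
(-0.038, 0.013, 0.05) (np.float64(270.45626634228324), np.float64(148.57995131784276))
(-0.038, -0.013, 0.05) (np.float64(238.17896649371693), np.float64(148.57076507815637))
(-0.073, 0.061, 0.052) (np.float64(334.4653297891151), np.float64(103.41963818278259))
(-0.073, -0.061, 0.052) (np.float64(174.31047437307802), np.float64(103.39338257034481))
 lin [-0.    0.09  0.  ] rot [-0.03 -0.02 -0.07] t 13.43
```

View pics/w9.png

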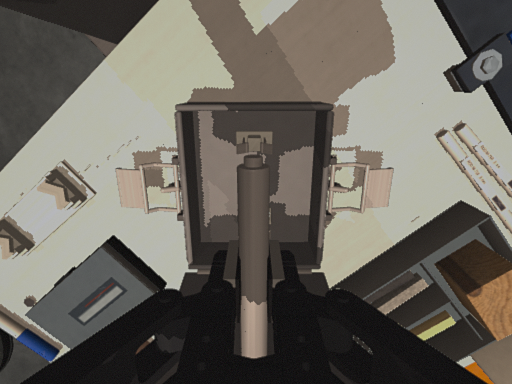

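View pics/s9.png

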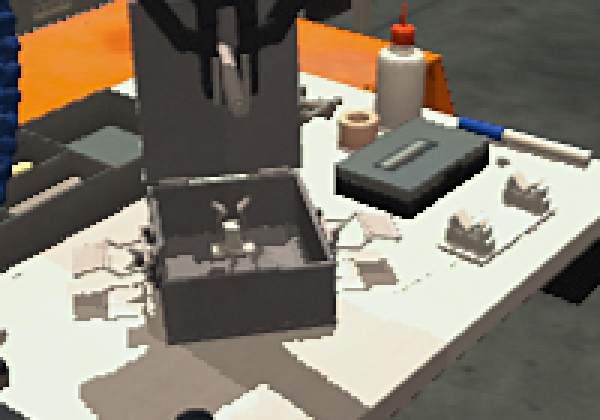

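Run:
```python
from h import *
i=cams.camera_info('wrist'); T=np.load('w9T.npy')
im=cv2.imread('pics/w9.png'); cv2.imwrite('pics/w9a.png',cv2.resize(im[90:270,165:345],None,fx=3.3,fy=3.3,interpolation=cv2.INTER_CUBIC))
for u,v,z in [(254,155,.168),(239,200,.168),(268,200,.168),(255,355,.168)]: print(incase(onplane(i,u,v,z,T)))
for u,v,z in [(177,104,.052),(333,104,.052),(254,140,.05),(188,270,.052),(323,270,.052)]: print(incase(onplane(i,u,v,z,T)))
```

```text
[-0.05736097 -0.00037141  0.168     ]
[-0.03733374 -0.0069439   0.168     ]
[-0.03733946  0.00579047  0.168     ]
[0.05078948 0.00024077 0.168     ]
[-0.07255654 -0.05898666  0.052     ]
[-0.07257544  0.05992051  0.052     ]
[-0.0448876  -0.00026029  0.05      ]
[ 0.07401134 -0.06086814  0.052     ]
[0.07392381 0.06324617 0.052     ]
```

View pics/w9a.png

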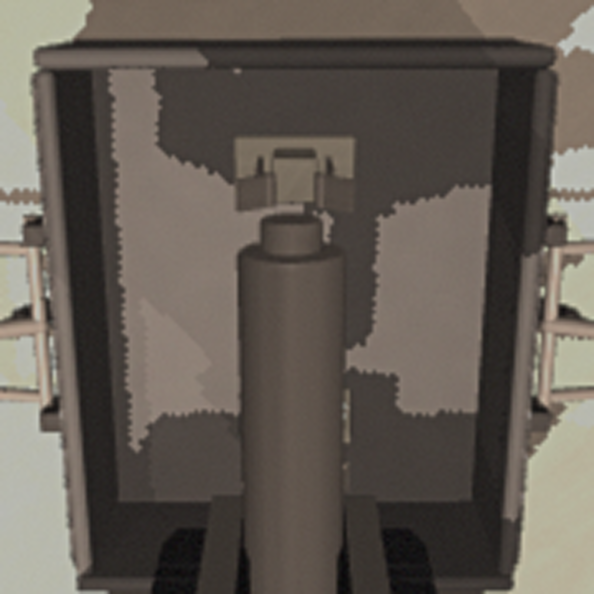

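The bar is centred over the finger pair at (254,140), with offsets under 1 mm and its axis in line. The front stub reads x≈-57, so the bar middle is at about 0 to -2 mm. Lowering, then pressing in gently.

```bash
python3 -m handwheel '[{"grip":0.8,"linear":[0,0,3],"rotation":[0,0,0]},{"grip":0.8,"linear":[0,0,6],"rotation":[0,0,0]},{"grip":0.8,"linear":[0,0,8.5],"rotation":[0,0,0]},{"grip":0.8,"linear":[0,0,10],"rotation":[0,0,0]},{"grip":0.8,"linear":[0,0,10.8],"rotation":[0,0,0]},{"grip":0.8,"linear":[0,0,11.2],"rotation":[0,0,0]},{"grip":0.8,"linear":[0,0,11.2],"rotation":[0,0,0]},{"grip":0.8,"linear":[0,0,11.2],"rotation":[0,0,0]}]'
python3 -m handwheel '[{"grip":0.8,"linear":[0,0,0.4],"rotation":[0,0,0]},{"grip":0.8,"linear":[0,0,0.8],"rotation":[0,0,0]},{"grip":0.8,"linear":[0,0,1.1],"rotation":[0,0,0]},{"grip":0.8,"linear":[0,0,1.4],"rotation":[0,0,0]},{"grip":0.8,"linear":[0,0,1.4],"rotation":[0,0,0]}]'
```

```text
time_s: 14.15
eef_pos: [0.547, 0.0637, 0.0392]
eef_rot: [0.001, 0.346, 0.938, 0.0]
wrist_force: [1.4, -0.2, -0.8]
opening: 0.14
time_s: 14.57
eef_pos: [0.548, 0.0631, 0.0257]
eef_rot: [0.002, 0.346, 0.938, -0.0]
wrist_force: [0.7, -5.1, 4.1]
opening: 0.141
```

```bash
python3 -m handwheel '[{"grip":0.8,"linear":[0,0,0.2],"rotation":[0,0,0]},{"grip":0.8,"linear":[0,0,0.4],"rotation":[0,0,0]},{"grip":0.8,"linear":[0,0,0.6],"rotation":[0,0,0]},{"grip":0.8,"linear":[0,0,0.8],"rotation":[0,0,0]},{"grip":0.8,"linear":[0,0,0.8],"rotation":[0,0,0]},{"grip":0.8,"linear":[0,0,0.8],"rotation":[0,0,0]}]'
python3 -c "
from h import *
print(incase(status.get_obs()['eef_pos']))"
```

```text
time_s: 15.07
eef_pos: [0.5465, 0.0637, 0.0176]
eef_rot: [0.0, 0.346, 0.938, -0.0]
wrist_force: [-6.8, -3.2, 14.3]
opening: 0.139
[6.47377115e-04 8.48579254e-06 1.75959424e-02]
```

```bash
python3 -m handwheel '[{"grip":0.8,"linear":[0,0,0.1],"rotation":[0,0,0]},{"grip":0.8,"linear":[0,0,0.2],"rotation":[0,0,0]},{"grip":0.8,"linear":[0,0,0.2],"rotation":[0,0,0]},{"grip":0.8,"linear":[0,0,0.2],"rotation":[0,0,0]}]'
python3 - <<'E'
from h import *
cv2.imwrite('pics/w10.png',cams.camera('wrist')[:,:,::-1])
E
```

```text
time_s: 15.4
eef_pos: [0.5466, 0.0637, 0.0174]
eef_rot: [0.0, 0.346, 0.938, -0.001]
wrist_force: [-13.9, -4.1, 31.7]
opening: 0.138
```

View pics/w10.png

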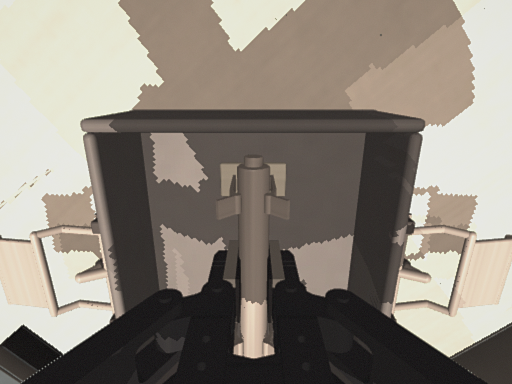

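The bar sits between the flares at (254,208). Pushing 2 mm more only raised the force to 32 N with no further travel, so it is on its stop. I'll unload, release, and go up.

```bash
python3 -m handwheel '[{"grip":0.8,"linear":[0,0,-0.2],"rotation":[0,0,0]},{"grip":0.8,"linear":[0,0,-0.2],"rotation":[0,0,0]},{"grip":4,"linear":[0,0,-0.2],"rotation":[0,0,0]},{"grip":4,"linear":[0,0,-0.2],"rotation":[0,0,0]},{"grip":4,"linear":[0,0,-0.2],"rotation":[0,0,0]},{"grip":4,"linear":[0,0,-0.2],"rotation":[0,0,0]},{"grip":4,"linear":[0,0,-0.2],"rotation":[0,0,0]},{"grip":4,"linear":[0,0,-2],"rotation":[0,0,0]},{"grip":4,"linear":[0,0,-5],"rotation":[0,0,0]},{"grip":4,"linear":[0,0,-9],"rotation":[0,0,0]},{"grip":4,"linear":[0,0,-13],"rotation":[0,0,0]},{"grip":4,"linear":[0,0,-16],"rotation":[0,0,0]}]'
python3 -m handwheel '[{"grip":4,"linear":[3,0,0],"rotation":[0,0,0]},{"grip":4,"linear":[6,0,-1],"rotation":[0,0,0]},{"grip":4,"linear":[6,0,-1],"rotation":[0,0,0]},{"grip":4,"linear":[6,0,-1],"rotation":[0,0,0]}]'
python3 - <<'E'
from h import *
o=status.get_obs(); np.save('w11T.npy',wristT(o))
im=cams.camera('wrist')[:,:,::-1]
cv2.imwrite('pics/w11.png',im)
s=cams.camera('scene')[130:290,150:350,::-1]; cv2.imwrite('pics/s11.png',cv2.resize(s,None,fx=3.5,fy=3.5,interpolation=cv2.INTER_CUBIC))
E
```

```text
time_s: 16.45
eef_pos: [0.5469, 0.0642, 0.1772]
eef_rot: [0.001, 0.346, 0.938, 0.0]
wrist_force: [1.0, 0.3, -0.4]
opening: 0.471
time_s: 16.78
eef_pos: [0.5001, 0.1039, 0.1847]
eef_rot: [0.001, 0.345, 0.939, 0.0]
wrist_force: [-1.1, -1.3, 0.0]
opening: 0.468
```

View pics/w11.png

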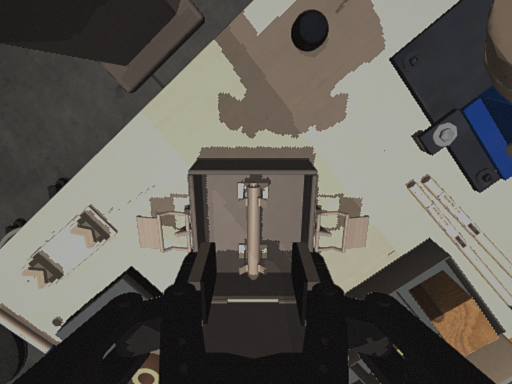

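View pics/s11.png

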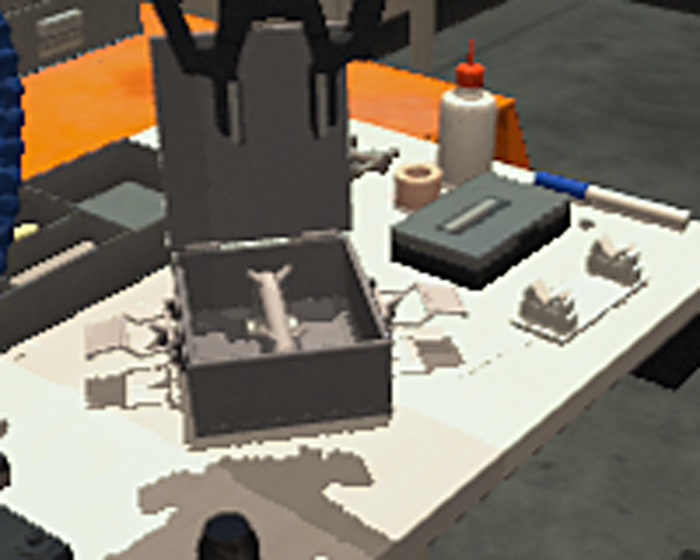

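Run:
```python
import cv2
b=cv2.imread('pics/w11.png')
cv2.imwrite('pics/w11a.png',cv2.resize(b[155:305,180:330],None,fx=4,fy=4,interpolation=cv2.INTER_CUBIC))
```

```text
(no output)
```

View pics/w11a.png

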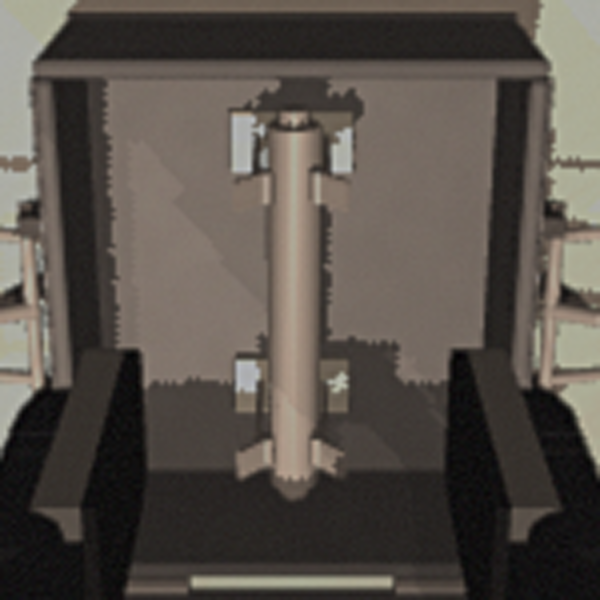

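Run:
```python
from h import *
i=cams.camera_info('wrist'); T=np.load('w11T.npy')
pt=lambda x,y,z: incase(onplane(i,180+(x+.5)/4-.5,155+(y+.5)/4-.5,z,T))
print('front edge',pt(296,127,.043),'back edge',pt(293,478,.043),'stubs',pt(295,112,.037),pt(293,500,.036))
for y in (150,230,300,460):
    pass
for a,b,y in [(269.5,321.5,150),(269,320.5,230),(270,319,330),(273,314,465)]:
    p,q=pt(a,y,.036),pt(b,y,.036); print(y,'mid',(p+q)/2,'width mm',round((q-p)[1]*1000,2))
# triangulate: predicted pixel of front end / back end if home
for x in (-.052,.052):
  for z in (.043,.050):
    u,v=proj(i,case((x,0,z)),T); print(x,z,(u-180+.5)*4-.5,(v-155+.5)*4-.5)
si=cams.camera_info('scene')
for x,z in ((-.052,.043),(.052,.043),(-.052,.053),(.052,.053),(-.038,.05)):
    u,v=proj(si,case((x,0,z))); print('scene',x,z,(u-150+.5)*3.5-.5,(v-130+.5)*3.5-.5)
```

```text
front edge [-0.05317147  0.00081195  0.043     ] back edge [0.04742957 0.00027116 0.043     ] stubs [-0.05518905  0.00056404  0.037     ] [0.05936264 0.00028728 0.036     ]
150 mid [-0.04480806  0.00071743  0.036     ] width mm 13.19
230 mid [-0.02286875  0.00058051  0.036     ] width mm 13.37
330 mid [0.00603489 0.00058392 0.036     ] width mm 13.1
465 mid [0.04792019 0.00040426 0.036     ] width mm 11.42
-0.052 0.043 292.6900911493916 131.5242690532824
-0.052 0.05 292.6529559201215 140.48460870600377
0.052 0.043 291.97875670719816 492.2985791702645
0.052 0.05 291.93109083987054 507.62822552168177
scene -0.052 0.043 285.4428105461825 348.6977828438449
scene 0.052 0.043 264.43036953443027 269.4043886952187
scene -0.052 0.053 284.74088738913736 334.5875344861579
scene 0.052 0.053 263.7007418843998 256.2902946189693
scene -0.038 0.05 281.86474464802194 327.2972579050762
```

Run:
```python
from h import *
si=cams.camera_info('scene')
for th in (1.4,1.55,1.7,1.8):
    out=[]
    for y in (.064,-.064):
        x=.074-.150*np.cos(th); z=.052+.150*np.sin(th)
        u,v=proj(si,case((x,y,z))); out.append((round((u-150+.5)*3.5),round((v-130+.5)*3.5)))
    print(th,out)
cv2.imwrite('pics/t12.png',cams.camera('top')[:,:,::-1])
```

```text
1.4 [(150, 60), (354, 43)]
1.55 [(148, 45), (348, 29)]
1.7 [(146, 35), (342, 20)]
1.8 [(146, 32), (338, 17)]
```

View pics/t12.png

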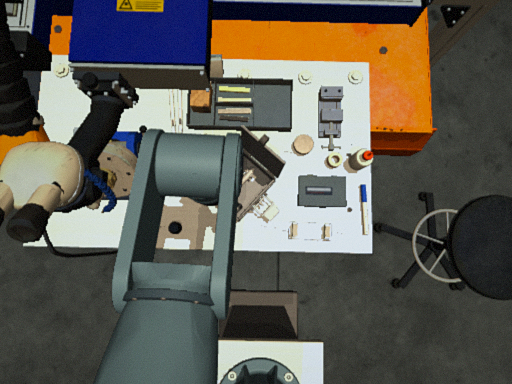

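The lid's left top corner at (150,38) in the scene crop matches roughly 1.65–1.7 rad. In the top view the tin (303,145), roll (334,160), loupe (175,228) and bottle (360,158) are unmoved.

```bash
python3 -c "
from bench import ctrl,status
o=status.get_obs();print(o['time_s'],o['wrist_force'],o['dq'].round(4))
print(ctrl.hand_in())"
```

```text
16.9333 [ 0.32312196  0.29131304 -1.00768626] [-0.0094  0.0121 -0.0051  0.0016  0.0028  0.0013]
the job is handed in; nothing more can be done
None
```

The job is done and handed in at 16.9 s. I flipped both clips open, swung the lid back and released it. I then took the bar from the V-rest, pressed it between the spring fingers to its stop, and released it.

Last checks:
- **Bar:** It lies within about 1 mm of the case's axis and in line with it. Its ends project to the home height in the wrist view, and the scene view agrees to the eye. Its middle is within a few mm along x; the ends measured about 2 mm too far apart.
- **Pressing:** The last 2 mm of push raised the force to about 32 N with no further travel.
- **Clips:** Both lie fully out.
- **Lid:** It is at about 1.65–1.7 rad. Its right top corner in the scene view did not match the prediction well, because the gripper partly covers it, so I relied on the left corner and the released grip position (about 1.70 rad).
- **Bystanders:** The tin, roll, loupe and bottle look unmoved in the top view, by eye only.
- **Arm:** It is clear of everything, with wrist force near zero.

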